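# Tip the sorting board: lens barrels roll off, camera backs stay

## Task

Sort the parts on the ribbed tipping board: slowly lift it by its handle bar until both lens barrels roll off into the bin below its hinged edge, without handling the barrels and without letting the two flat camera backs slide off. Leave the board standing tipped by itself at 20 degrees or more, pick the camera backs off the slope one at a time without pressing it back down, and lay them (do not drop them) flat in the wooden tray. Do not disturb the brass lens, the camera or the screwdriver.

Things in the scene. Friction and masses are not known exactly. Their poses are not given: they have to be found in the camera images.
- stand: fixed grey base of the tipping board; origin at table height under the middle of the board (when level). Its x axis runs along the hinge, its y axis points from the hinged edge towards the handle edge, z up. The catch bin is part of it: 250 mm along x, from y = -125 to -318 mm (a chute leads down from the hinged edge), floor 8 mm and walls 65 mm high. The hinge line lies at y = -110 mm, 35 mm above the table.
- board (a joint): tilt of the board in rad: 0 level (start), grows as the handle edge rises, 0.9 at most. The hinge is stiff (1.3 N m of friction) and counterbalanced: the handle needs about 5 to 10 N upward, and the board stays at the angle where it is left, but gives way downward when pressed with more than about 6 N near the handle edge or 15 N near the hinge.
- board_hinge (a point): middle of the hinge line; turns with the board: x along the hinge, y up the slope to the handle edge, z square to the board's face
- board_mid (a point): middle of the board's upper face, at the top of the ribs: 110 mm up the slope from the hinge line and 9 mm above it; axes as board_hinge. The plywood board is 240 mm (x) by 220 mm (y), 12 mm thick. Its face carries rubber ribs along x, 3 mm high and 20 mm apart, in whose gaps the barrels sit: they roll out only when the board is tipped by about 16 to 22 degrees (the thicker one first), and the backs start to slide at some angle between 27 and 36 degrees.
- board_handle (a point): middle of the steel handle bar, 12 mm thick, running 130 mm along x, 38 mm beyond the board's handle edge: 258 mm from the hinge line and 12 mm above its plane. It is carried by two arms 60 mm either side of this point; the space between bar and board is open (32 mm). Axes as board_hinge
- lens_a_center (a point): centre of the thinner lens barrel: dark metal cylinder lying with its axis (x) along the hinge, 54 mm diameter, 70 mm long, about 0.16 kg
- lens_b_center (a point): centre of the thicker lens barrel: dark metal cylinder lying with its axis (x) along the hinge, 64 mm diameter, 70 mm long, about 0.16 kg
- door_a_center (a point): centre of one camera back: flat black plate with a metal pressure plate on it, 110 mm (x) by 54 mm (y) by 10 mm (z), about 0.06 kg, lying on the ribs, its long side about along the hinge; the point is half-way through its thickness, 5 mm above the tops of the ribs
- door_b_center (a point): centre of the other camera back, same size and shape, lying beside it, 80 to 105 mm farther up or down the board
- tray: fixed open wooden tray, 170 mm (x) by 240 mm (y), origin under its centre at table height; floor 5 mm and walls 30 mm above the table, walls 5 mm thick. Both camera backs fit side by side along its y
- brass_lens: bystander: brass lens standing upright, 76 mm diameter, 78 mm tall, origin under its centre
- camera: bystander: camera 135 mm wide, 101 mm tall, origin under its centre
- screwdriver: bystander: screwdriver 160 mm long lying on the table
There are look-alikes about, which are no part of the job. What is shaped like the part that bears door_a_center but blue or green is not meant.

How it is judged:
On the way, in this order (a step that is already met when the one before it is completed fails the run):
1. the board is tipped, both lens barrels have rolled into the bin and both camera backs are still on the board (value of joint board above 0.33 rad and y of lens_a_center in the frame of stand between -0.32 and -0.12 m and x of lens_a_center in the frame of stand between -0.125 and 0.125 m and z of each of lens_a_center, lens_b_center in the frame of stand below 0.075 m and y of lens_b_center in the frame of stand between -0.32 and -0.12 m and x of lens_b_center in the frame of stand between -0.125 and 0.125 m and z of door_a_center in the frame of board_mid between -0.01 and 0.015 m and y of door_a_center in the frame of board_mid between -0.11 and 0.11 m and x of door_a_center in the frame of board_mid between -0.12 and 0.12 m and z of door_b_center in the frame of board_mid between -0.01 and 0.015 m and y of door_b_center in the frame of board_mid between -0.11 and 0.11 m and x of door_b_center in the frame of board_mid between -0.12 and 0.12 m), for 0.2 s.
2. one camera back is lifted off the board by the gripper while the board stands tipped (((contact force between the fingers and door_a above 0.5 N and z of door_a_center in the frame of board_mid above 0.03 m and value of joint board above 0.33 rad) or (contact force between the fingers and door_b above 0.5 N and z of door_b_center in the frame of board_mid above 0.03 m and value of joint board above 0.33 rad))), for 0.1 s.
3. with one camera back in the tray, the other is lifted off the board by the gripper while the board stands tipped (((contact force between the fingers and door_a above 0.5 N and z of door_a_center in the frame of board_mid above 0.03 m and value of joint board above 0.33 rad and x of door_b_center in the frame of tray between -0.08 and 0.08 m and y of door_b_center in the frame of tray between -0.115 and 0.115 m and height (world z) of door_b_center below 0.025 m and angle between door_b_center's own z axis and vertical below 0.3 rad) or (contact force between the fingers and door_b above 0.5 N and z of door_b_center in the frame of board_mid above 0.03 m and value of joint board above 0.33 rad and x of door_a_center in the frame of tray between -0.08 and 0.08 m and y of door_a_center in the frame of tray between -0.115 and 0.115 m and height (world z) of door_a_center below 0.025 m and angle between door_a_center's own z axis and vertical below 0.3 rad))), for 0.1 s.
At the end, for the whole second after the job is handed in: both lens barrels lie in the bin (between its walls, centres below 75 mm) and both camera backs lie in the tray (centres within its walls and below 25 mm, tilted less than 0.3 rad), all released and at rest, and the board still stands tipped by more than 0.33 rad (value of joint board above 0.33 rad and y of lens_a_center in the frame of stand between -0.32 and -0.12 m and x of lens_a_center in the frame of stand between -0.125 and 0.125 m and z of each of lens_a_center, lens_b_center in the frame of stand below 0.075 m and linear speed of each of lens_a, lens_b below 0.03 m/s and y of lens_b_center in the frame of stand between -0.32 and -0.12 m and x of lens_b_center in the frame of stand between -0.125 and 0.125 m and x of door_a_center in the frame of tray between -0.08 and 0.08 m and y of door_a_center in the frame of tray between -0.115 and 0.115 m and height (world z) of each of door_a_center, door_b_center below 0.025 m and angle between each of door_a_center, door_b_center's own z axis and vertical below 0.3 rad and linear speed of each of door_a, door_b below 0.02 m/s and x of door_b_center in the frame of tray between -0.08 and 0.08 m and y of door_b_center in the frame of tray between -0.115 and 0.115 m); the robot touches nothing.
It fails at once if a lens barrel is touched by the gripper (contact force between the fingers and lens_a above 0.5 N or contact force between the fingers and lens_b above 0.5 N).
It fails at once if the board is swung faster than 1.2 rad/s (velocity of joint board above 1.2 rad/s or velocity of joint board below -1.2 rad/s).
It fails at once if a camera back is dropped (falls faster than 0.75 m/s out of the gripper) ((linear speed of door_a above 0.75 m/s and contact force between the fingers and door_a below 0.05 N) or (linear speed of door_b above 0.75 m/s and contact force between the fingers and door_b below 0.05 N)).
It fails at once if the brass lens, camera or screwdriver is moved by more than 25 mm (distance of any of brass_lens, camera, screwdriver from where it was at the start of the episode above 0.025 m).
It also fails if it takes over 72 s, if anything falls off the work surface, if the arm or the gripper's body presses on something with over 40 N, if the wrist force passes 120 N, or if a joint passes its speed limit or range.

## Robot

A 6-joint arm with a two-finger parallel gripper is mounted at the origin on the work surface. World frame = base frame: x ahead of the robot, y to its left, z up, the work surface at z = 0. Lengths are in m, angles in rad, forces in N, time in s.
With the tool pointing down it reaches from about 0.275 to 0.85 m from the base axis. Payload 5.2 kg.
Tool frame: the origin (TCP) lies at the very end of the fingers, on their centre line; the grasp point (between the pads) lies robot.tcp_to_grasp behind it (robot.tcp_to_grasp is the distance from the TCP to the grasp point, in m); x points along the fingers, z is the direction in which the jaws open and shut, and the axes are right-handed (so a half turn about x gives the same grasp; the last joint's range is limited). The gripper opens to 85 mm and grips with 20 to 120 N. Pads are 22 mm wide; open, the fingers measure 114 mm over their backs; the gripper's body (76 mm by 85 mm) begins 54 mm behind the grasp point. The pads swing forward as they close: fully open they stand 13 mm farther back than shut.
Start: joints at [1.056, 0.259, 1.535, -0, 1.348, -0.203], TCP at [0.169, 0.523, 0.231] pointing down, gripper open.
Joint ranges: [-3.14, 3.14], [-0.91, 2.08], [0.19, 2.58], [-1.22, 4.36], [0.22, 2.71], [-3.12, 3.12]. Speed limits (rad/s): [2.57, 2.57, 3.14, 3.14, 3.14, 3.14].

## Interface

Orientations are given as a unit quaternion [w, x, y, z].
In Python, from station import robot gives the robot as it stands. The module is installed in compiled form; this text tells all that it offers. Calls block until the motion is done:
- robot.movep(position, orientation): joint-space move of the TCP to a pose.
- robot.move_straight(position, rot=None, speed=0.15): straight line of the TCP; rot=None keeps the orientation; speed is the mean speed in m/s.
- robot.move_joints(angles): joint-space move.
- robot.command_gripper(opening): finger opening in m; the grip force is fixed at half the most; returns when the fingers have stopped.
- robot.dwell(seconds).
- robot.ik(position, orientation): joint angles nearest the present ones, or None.
- robot.get_obs(): the state.
- robot.camera(name): name is "scene" or "top" or "wrist"; returns (picture, depth): 400x640x3 uint8, blue, green, red; 400x640 float32, m along the optical axis (not along the pixel's ray), 0 where there is no reading.
- robot.camera_params(name): a dict with "mtx" (3x3 intrinsics, pixels), "origin" and "orientation" of the camera in the world. Camera axes: x right, y down, z forward; pixel columns grow to the right and rows downward; lengths in m; the calibration is good to about 2 mm. A picture is of the moment at which its call begins: read the wrist's pose just before it. camera_params takes no time and is no camera call; for the wrist camera it gives the pose at the moment of the call.
A pose or a line that the arm cannot do raises robot.Unreachable and nothing moves.
- robot.sign_off(): hands the job in, once; it reports no verdict.
The state is a dict: "time_s": time; "joints": joint angles; "qvel": joint speeds; "joint_efforts": joint torques, N m; "position": TCP position; "tcp_rot": TCP orientation; "contact_force": force on the tool from outside, world axes, zero at the start; "torque": the same for the moment, N m; "gripper_width": finger opening in m.
Only numpy, scipy, OpenCV 4.12 (cv2) and the standard library are available. Lean on these libraries where they do the work, as an engineer would, in place of code of your own. Each camera call takes 0.05 s, during which the arm holds its last target.

## Working session

There is one attempt and no reset: what is moved stays moved. The work goes in short steps, each a Python script; the robot and the scene stay as the last script left them, time stands still between calls to the robot, and variables do not carry over. Pictures are saved under pics/ and viewed, and the job is handed in when it is done.

```bash
ls; mkdir -p pics
python3 - <<'E'
from station import robot
import cv2, numpy as np
o=robot.get_obs(); print(o, robot.tcp_to_grasp)
for n in ("scene","top","wrist"):
    p=robot.camera_params(n); print(n,p)
    im,d=robot.camera(n); cv2.imwrite(f"pics/{n}0.png",im); np.save(f"pics/{n}0d.npy",d)
E
```

```text
pics
{'time_s': 0.0, 'joints': array([ 1.05619792e+00,  2.59323919e-01,  1.53608257e+00, -3.14640077e-06,
        1.34803040e+00, -2.02822496e-01]), 'qvel': array([ 2.85125300e-03, -1.85646533e-03, -9.41243220e-04,  8.06431755e-04,
       -5.06752890e-04, -4.26357499e-05]), 'joint_efforts': array([ 1.06373904e-03, -4.46025860e+01, -2.90574431e+01, -1.02084671e-04,
        1.17893948e-02, -1.14493776e-05]), 'position': array([0.1684325 , 0.52300991, 0.23048519]), 'tcp_rot': array([ 0.57097219, -0.41657921,  0.57215844,  0.41603754]), 'contact_force': array([-0.63754813, -0.47815798,  0.29459772]), 'torque': array([ 0.02330179, -0.00238573, -0.00858363]), 'gripper_width': 0.08515357649991333} 0.0187
scene {'mtx': array([[416.0602482 ,   0.        , 319.18509611],
       [  0.        , 416.0602482 , 201.76738859],
       [  0.        ,   0.        ,   1.        ]]), 'origin': array([1.07799849, 0.20075262, 0.94178165]), 'orientation': array([-0.16188919,  0.57403893,  0.77018649, -0.22601762])}
top {'mtx': array([[360.86585918,   0.        , 317.55063113],
       [  0.        , 360.86585918, 201.74179423],
       [  0.        ,   0.        ,   1.        ]]), 'origin': array([0.50443357, 0.01240437, 0.94218862]), 'orientation': array([ 0.02995384, -0.70125713,  0.7121485 , -0.01362765])}
wrist {'mtx': array([[322.67797388,   0.        , 321.62855085],
       [  0.        , 322.67797388, 196.01487547],
       [  0.        ,   0.        ,   1.        ]]), 'origin': array([0.09557706, 0.54656806, 0.374263  ]), 'orientation': array([0.12344994, 0.79913382, 0.58161361, 0.08871786])}
```

View pics/scene0.png

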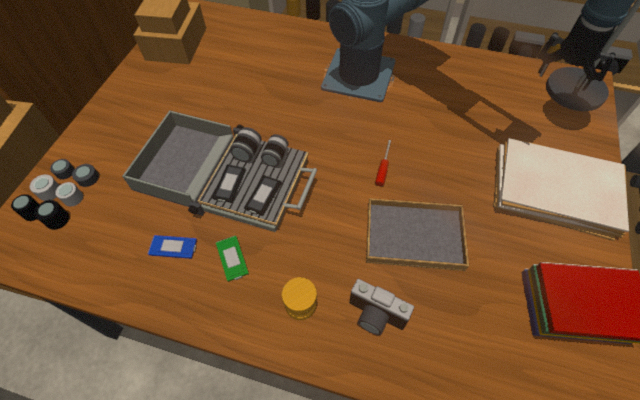

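View pics/top0.png

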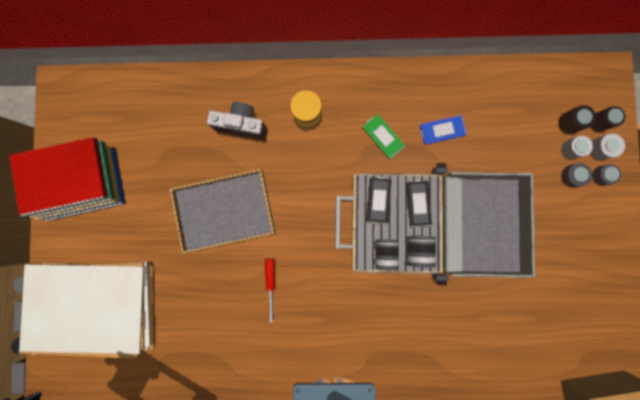

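View pics/wrist0.png

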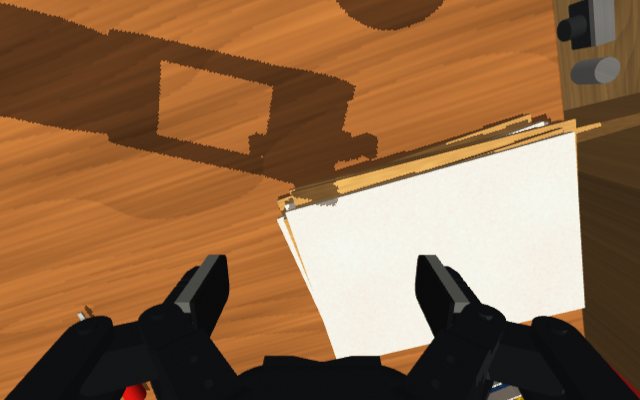

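```bash
cat > h.py <<'E'
import numpy as np, cv2
from scipy.spatial.transform import Rotation as R
from station import robot
def rot(q): return R.from_quat([q[1],q[2],q[3],q[0]])
def quat(r): x=r.as_quat(); return [x[3],x[0],x[1],x[2]]
def ray(p,u,v):
    d=np.linalg.inv(p["mtx"])@np.array([u,v,1.]); return np.array(p["origin"]), rot(p["orientation"]).apply(d)
def onz(p,u,v,z):
    o,d=ray(p,u,v); return o+d*(z-o[2])/d[2]
def onplane(p,u,v,c,n):
    o,d=ray(p,u,v); return o+d*(np.dot(c-o,n)/np.dot(d,n))
def tri(p1,a,p2,b):
    o1,d1=ray(p1,*a); o2,d2=ray(p2,*b)
    A=np.stack([d1,-d2],1); s=np.linalg.lstsq(A,o2-o1,rcond=None)[0]
    x,y=o1+s[0]*d1,o2+s[1]*d2; return (x+y)/2,np.linalg.norm(x-y)
def cloud(p,d):
    v,u=np.mgrid[0:400,0:640]; r=np.stack([u,v,np.ones_like(u)],-1)@np.linalg.inv(p["mtx"]).T
    P=r*d[...,None]; return rot(p["orientation"]).apply(P.reshape(-1,3)).reshape(400,640,3)+p["origin"]
def snap(n,name,crop=None,s=1):
    p=robot.camera_params(n); im,d=robot.camera(n); np.savez(f"pics/{name}.npz",im=im,d=d)
    c=im if crop is None else im[crop[1]:crop[3],crop[0]:crop[2]]
    cv2.imwrite(f"pics/{name}.png",cv2.resize(c,None,fx=s,fy=s,interpolation=cv2.INTER_CUBIC)); return p,im,d
E
python3 - <<'E'
from h import *
im=cv2.imread("pics/top0.png"); cv2.imwrite("pics/c1.png",cv2.resize(im[160:290,325:545],None,fx=3.6,fy=3.6,interpolation=cv2.INTER_CUBIC))
im2=cv2.imread("pics/scene0.png"); cv2.imwrite("pics/c2.png",cv2.resize(im2[100:240,120:330],None,fx=3.8,fy=3.8,interpolation=cv2.INTER_CUBIC))
for n in("top","scene"):
    p=robot.camera_params(n);C=cloud(p,np.load(f"pics/{n}0d.npy"))
    pts={"top":[(379,190),(379,200),(419,203),(387,254),(420,251),(345,222),(366,230),(400,230),(490,225),(300,300),(222,210)],"scene":[(229,185),(263,195),(246,145),(275,150),(400,150),(415,235),(308,190)]}[n]
    for u,v in pts: print(n,u,v,C[v,u].round(4))
E
```

```text
top 379 190 [ 0.5857 -0.1188  0.0564]
top 379 200 [ 0.5611 -0.1182  0.0563]
top 419 203 [ 0.5522 -0.2156  0.0556]
top 387 254 [ 0.4328 -0.1278  0.0953]
top 420 251 [ 0.4396 -0.2012  0.1066]
top 345 222 [ 5.088e-01 -3.690e-02  3.000e-04]
top 366 230 [ 0.488  -0.0867  0.0389]
top 400 230 [ 0.4868 -0.1704  0.0412]
top 490 225 [ 0.4956 -0.4065  0.0076]
top 300 300 [ 0.3097  0.0828 -0.0009]
top 222 210 [0.5448 0.2835 0.0064]
scene 229 185 [ 0.5609 -0.2089  0.0547]
scene 263 195 [ 0.5655 -0.1127  0.0555]
scene 246 145 [ 0.4581 -0.1952  0.1017]
scene 275 150 [ 0.4446 -0.1205  0.0909]
scene 400 150 [ 0.274   0.1935 -0.0012]
scene 415 235 [0.5411 0.282  0.0053]
scene 308 190 [ 0.5148 -0.0086  0.0498]
```

View pics/c1.png

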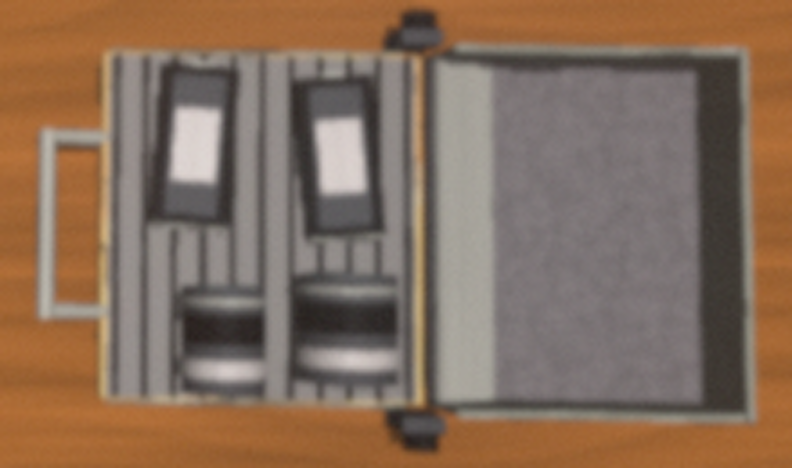

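View pics/c2.png

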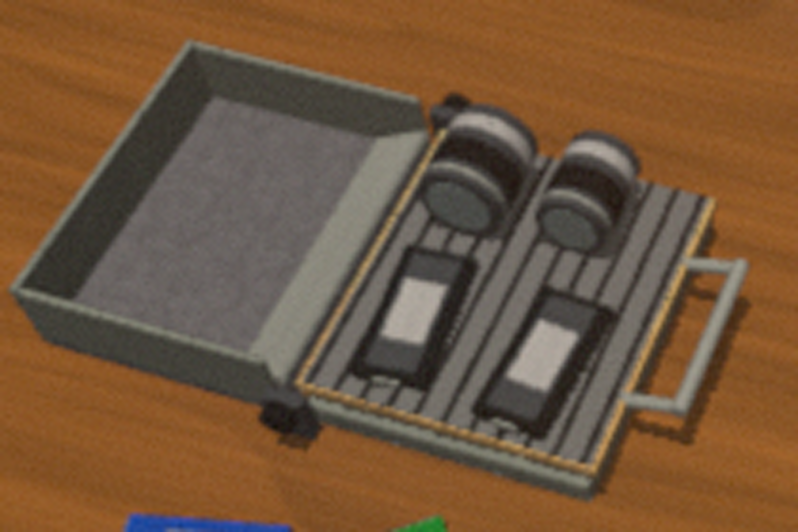

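Run:
```python
from h import *
p=robot.camera_params("top"); s=robot.camera_params("scene")
C=cloud(p,np.load("pics/top0d.npy")); Cs=cloud(s,np.load("pics/scene0d.npy"))
im=cv2.imread("pics/top0.png")
f=lambda x,y:(325+x/3.6-.36,160+y/3.6-.36)
for n,q,z in [("hc1",(105,53),.041),("hc2",(102,400),.041),("gc1",(422,52),.041),("gc2",(426,403),.041),("bar1",(47,130),.047),("bar2",(46,320),.047),("bin1",(747,48),.065),("bin2",(754,418),.065)]:
    print(n,onz(p,*f(*q),z).round(4))
# triangulate handle corners and board corners
g=lambda x,y:(120+x/3.8-.37,100+y/3.8-.37)
for n,a,b in [("bar far(-x)",(46,317),(743,265)),("bar near(+x)",(48,131),(684,408)),("boardcorner+x",(104,54),(598,468)),("boardcorner-x",(102,400),(713,203)),("hinge+x",(422,52),(303,383))]:
    print(n,tri(p,f(*a),s,g(*b)))
# tray
hsv=cv2.cvtColor(im,cv2.COLOR_BGR2HSV)
# tray interior: grey pixels region
m=((hsv[...,1]<70)&(hsv[...,2]>60)).astype(np.uint8); m[:, :165]=0; m[:,290:]=0; m[:160]=0;m[255:]=0
c=max(cv2.findContours(m,0,2)[0],key=cv2.contourArea); r=cv2.minAreaRect(c); print(r)
for q in cv2.boxPoints(r): print(onz(p,*q,.006).round(4))
print("traycentre",onz(p,*r[0],.005))
Z=C[...,2]
for u,v in [(379,200),(419,203)]:
    m=((Z>.047)&(Z<.066)).astype(np.uint8); k,l,st,ce=cv2.connectedComponentsWithStats(m)
    i=l[v,u]; P=C[l==i]; print(st[i],np.median(P,0))
    r=cv2.minAreaRect(P[:,:2].astype(np.float32)*1000); print(r)
for b in [(360,235,410,275),(402,232,442,272)]:
    P=C[b[1]:b[3],b[0]:b[2]].reshape(-1,3); P=P[P[:,2]>.075]; print("barrel",P.min(0),P.max(0))
# tray floor and board plane depth
P=C[180:240,190:255].reshape(-1,3); print("tray z",np.median(P,0),P[:,2].std(), np.median(Cs[220:250,390:445].reshape(-1,3),0))
# rib top
P=C[226:236,358:438].reshape(-1,3); print("rib z",np.percentile(P[:,2],[5,50,95]))
```

```text
hc1 [ 0.6276 -0.0592  0.041 ]
hc2 [ 0.3882 -0.0521  0.041 ]
gc1 [ 0.6243 -0.2783  0.041 ]
gc2 [ 0.3836 -0.2724  0.041 ]
bar1 [ 0.574  -0.0176  0.047 ]
bar2 [ 0.4436 -0.0146  0.047 ]
bin1 [ 0.62   -0.4869  0.065 ]
bin2 [ 0.3745 -0.4789  0.065 ]
bar far(-x) (array([ 0.44507717, -0.01273922,  0.04728246]), np.float64(0.003899898008475042))
bar near(+x) (array([ 0.57199608, -0.01540535,  0.05207304]), np.float64(0.005685740378877849))
boardcorner+x (array([ 0.62598025, -0.05636778,  0.04281032]), np.float64(0.004054154533491705))
boardcorner-x (array([ 0.38713838, -0.05222421,  0.03378051]), np.float64(0.0008501625540694368))
hinge+x (array([ 0.62211728, -0.27187338,  0.04599327]), np.float64(0.009561016356447277))
((222.30462646484375, 211.09628295898438), (60.811012268066406, 87.67668914794922), 77.79953002929688)
[0.5978 0.4133 0.006 ]
[0.6427 0.1868 0.006 ]
[0.4868 0.154  0.006 ]
[0.442 0.378 0.006]
traycentre [0.54197105 0.28307854 0.005     ]
[ 366  177   26   47 1014] [ 0.56126115 -0.11737769  0.05416806]
((562.2119750976562, -117.67508697509766), (54.17000961303711, 114.28428649902344), 84.20064544677734)
[ 406  180   26   47 1037] [ 0.55212075 -0.21487331  0.05414934]
((552.9451904296875, -216.22537231445312), (114.69960021972656, 55.456356048583984), 2.7013330459594727)
barrel [ 0.39656338 -0.18249706  0.07507428] [0.50443357 0.01240437 0.94218862]
barrel [ 0.40264032 -0.2438865   0.0753159 ] [0.50443357 0.01240437 0.94218862]
tray z [0.54577487 0.28340457 0.00602802] 0.05805406251347194 [0.53853938 0.28631686 0.00584229]
rib z [0.03912018 0.04197669 0.04562345]
```

```bash
cat >> h.py <<'E'
YAW=np.radians(-1.4)
def tool(yaw,tilt,flip=0):
    # board-like frame: x along hinge (yaw about z), tilted by tilt about its x; tool x=-n, tool z=+-y
    B=R.from_euler('z',yaw)*R.from_euler('x',tilt)
    M=B.as_matrix(); x=-M[:,2]; z=M[:,1]*(-1 if flip else 1); y=np.cross(z,x)
    return R.from_matrix(np.stack([x,y,z],1))
E
python3 - <<'E'
from h import *
o=robot.get_obs();p=robot.camera_params("wrist");T=rot(o["tcp_rot"])
print("cam in tool",T.inv().apply(p["origin"]-o["position"]))
print("camR",(T.inv()*rot(p["orientation"])).as_matrix().round(3))
H=np.array([.5088,-.0155,.047])
Hy=R.from_euler('z',YAW).apply([0,1,0]); G=H-.258*Hy; G[2]=.035
print(G)
for fl in (0,1):
  for t in (0,.43):
    b=G+R.from_euler('z',YAW).apply(R.from_euler('x',t).apply([0,.258,.012]))
    q=tool(YAW,t,fl); print(fl,t,b,robot.ik(b+q.apply([.0187,0,0]),quat(q)), robot.ik(b+q.apply([.0187-.12,0,0]),quat(q)))
  for n,c in(("tray",np.array([.54,.283,.02])),):
    q=tool(np.radians(12),0,fl); print(n,robot.ik(c,quat(q)))
E
```

```text
cam in tool [-0.14367169  0.07664456 -0.00023203]
camR [[ 0.    -0.301  0.954]
 [-0.001 -0.954 -0.301]
 [ 1.    -0.001 -0.   ]]
[ 0.5024965  -0.27342298  0.035     ]
0 0 [ 0.5088 -0.0155  0.047 ] [-2.49877236e-01  4.19551339e-01  1.87539696e+00 -4.44089210e-16
  8.46644355e-01 -1.79623895e+00] [-2.49877236e-01  2.59342103e-01  1.75105229e+00 -4.44089210e-16
  1.13119826e+00 -1.79623895e+00]
0 0.43 [ 0.50810394 -0.04398078  0.15346026] [-0.55703482  0.35577819  1.73605288  0.38208985  1.2985716  -2.25370499] [-0.63571492  0.2803403   1.55064867  0.34838736  1.56814567 -2.2285747 ]
tray [ 0.2999655   0.57053462  1.62282952  0.          0.94822852 -1.48027034]
1 0 [ 0.5088 -0.0155  0.047 ] [-2.49877236e-01  4.19551339e-01  1.87539696e+00 -4.44089210e-16
  8.46644355e-01  1.34535370e+00] [-2.49877236e-01  2.59342103e-01  1.75105229e+00 -4.44089210e-16
  1.13119826e+00  1.34535370e+00]
1 0.43 [ 0.50810394 -0.04398078  0.15346026] [-0.55703482  0.35577819  1.73605288  0.38208985  1.2985716   0.88788766] [-0.63571492  0.2803403   1.55064867  0.34838736  1.56814567  0.91301795]
tray [ 2.99965497e-01  5.70534619e-01  1.62282952e+00 -4.44089210e-16
  9.48228518e-01  1.66132231e+00]
```

Run:
```python
from h import *
q=tool(YAW,0,1)
robot.movep([.5088,-.0155,.16],quat(q))
robot.command_gripper(.032)
print(robot.get_obs()["time_s"],robot.get_obs()["gripper_width"],robot.get_obs()["contact_force"])
p,im,d=snap("wrist","w1"); C=cloud(p,d)
import pickle; pickle.dump(p,open("pics/w1.pkl","wb"))
```

```text
3.0 0.03159897074818671 [ 0.23301292  0.56637111 -1.25868588]
```

View pics/w1.png

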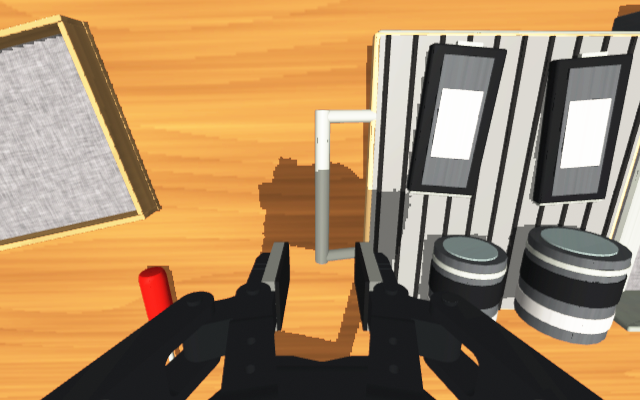

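Run:
```python
from h import *
import pickle; p=pickle.load(open("pics/w1.pkl","rb")); D=np.load("pics/w1.npz"); im,d=D["im"],D["d"]; C=cloud(p,d)
for v in (130,160,190,220,250):
    row=C[v,300:350]; k=np.where(row[:,2]>.03)[0]; us=300+k
    print(v,us.min(),us.max(),row[k].mean(0).round(4),row[k,2].max().round(4), onz(p,(us.min()+us.max())/2,v,.047).round(4))
for q in [(322.5,111),(322,259)]: print(q,onz(p,*q,.05).round(4))
t=robot.camera_params("top"); print(tri(t,(325+47/3.6-.36,160+130/3.6-.36),p,(322.5,114)),tri(t,(325+46/3.6-.36,160+320/3.6-.36),p,(322,257)))
for q in [(374,33),(362,262)]: print("edge",onz(p,*q,.041).round(4))
```

```text
130 315 329 [ 0.5598 -0.0173  0.0528] 0.0546 [ 0.5592 -0.0173  0.047 ]
160 315 329 [ 0.5366 -0.0167  0.053 ] 0.0548 [ 0.5354 -0.0167  0.047 ]
190 315 328 [ 0.512  -0.0157  0.0529] 0.0551 [ 0.5102 -0.0157  0.047 ]
220 315 342 [ 0.4926 -0.0152  0.0698] 0.3037 [ 0.4833 -0.021   0.047 ]
250 315 349 [ 0.4556 -0.0236  0.0485] 0.0554 [ 0.4548 -0.0235  0.047 ]
(322.5, 111) [ 0.5738 -0.018   0.05  ]
(322, 259) [ 0.4478 -0.0145  0.05  ]
(array([ 0.57250673, -0.01750092,  0.06430898]), np.float64(0.0009630389425874323)) (array([ 0.44298839, -0.01462854,  0.03748843]), np.float64(0.00045338245535938876))
edge [ 0.6279 -0.0573  0.041 ]
edge [ 0.4389 -0.0508  0.041 ]
```

```bash
sed -i 's/^YAW=.*/YAW=np.radians(-1.8); H=np.array([.509,-.0158,.047])\nZY=R.from_euler("z",YAW); G=H-ZY.apply([0,.258,0]); G[2]=.035/' h.py
python3 - <<'E'
from h import *
q=tool(YAW,0,1); print(G)
robot.move_straight([.509,-.0158,.10],quat(q),.15)
robot.move_straight([.509,-.0158,.029],None,.06)
print(robot.get_obs()["contact_force"])
robot.command_gripper(0.0)
o=robot.get_obs();print(o["time_s"],o["gripper_width"],o["contact_force"],o["position"])
for i in range(1,5):
    t=.43*i/12; b=G+ZY.apply(R.from_euler('x',t).apply([0,.258,.012])); q=tool(YAW,t,1)
    robot.move_straight(b+q.apply([.018,0,0]),quat(q),.03)
    o=robot.get_obs();print(round(t,3),o["time_s"],o["contact_force"].round(1),o["torque"].round(2))
snap("scene","s1");
E
```

```text
[ 0.50089602 -0.27367269  0.035     ]
[ 0.84985695 -0.66894393  0.74673033]
5.2583 0.00987435643178892 [0.03852823 3.44632288 3.81412326] [ 0.5093057  -0.01560118  0.02941304]
0.036 5.7167 [ 2.7  3.4 -1.2] [ 0.61 -0.44 -0.03]
0.072 6.175 [ 3.1  4.  -0.7] [ 0.66 -0.5   0.03]
0.107 6.6333 [ 2.4  5.6 -0.4] [ 0.56 -0.41 -0.03]
0.143 7.0917 [2.7 3.9 0.1] [ 0.64 -0.45 -0.07]
```

View pics/s1.png

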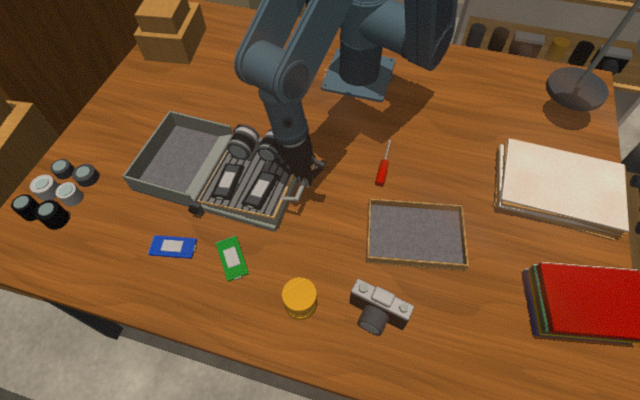

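Run:
```python
from h import *
for i in range(5,9):
    t=.43*i/12; b=G+ZY.apply(R.from_euler('x',t).apply([0,.258,.012])); q=tool(YAW,t,1)
    robot.move_straight(b+q.apply([.018,0,0]),quat(q),.025)
    o=robot.get_obs();print(round(t,3),o["time_s"],o["contact_force"].round(1),o["torque"].round(2),o["gripper_width"])
snap("scene","s2",(100,60,420,260),2.5);snap("wrist","w2")
```

```text
0.179 7.6583 [ 3.6  4.5 -1.7] [ 0.56 -0.6  -0.01] 0.00988586634269886
0.215 8.175 [ 3.8  4.5 -1.5] [ 0.44 -0.63 -0.06] 0.009809822453595938
0.251 8.6917 [ 3.8  3.8 -1.6] [ 0.47 -0.63 -0.09] 0.009924885072024691
0.287 9.2083 [ 3.1  3.  -1.9] [ 0.41 -0.58 -0.14] 0.009557358475763375
```

View pics/s2.png

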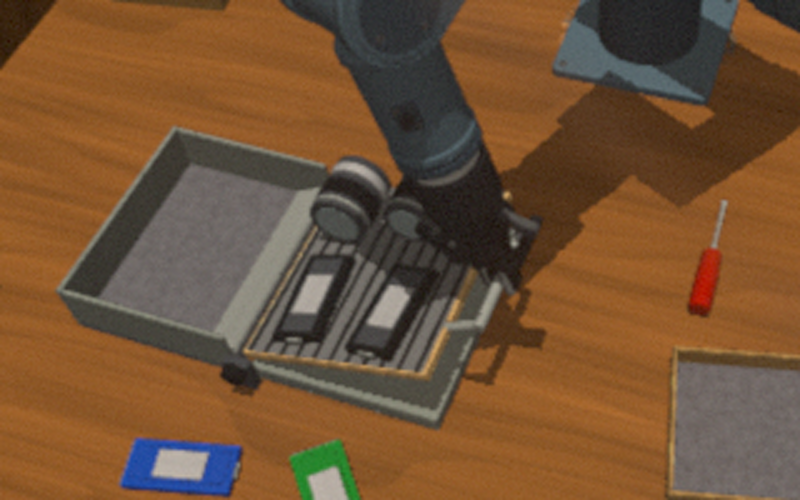

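View pics/w2.png

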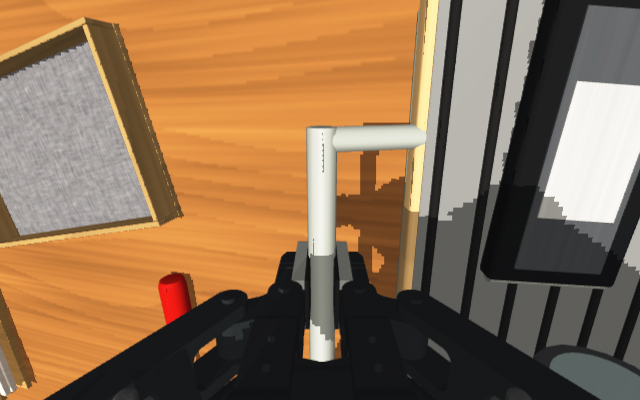

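Run:
```python
from h import *
for i in range(9,13):
    t=.43*i/12; b=G+ZY.apply(R.from_euler('x',t).apply([0,.258,.012])); q=tool(YAW,t,1)
    robot.move_straight(b+q.apply([.018,0,0]),quat(q),.02)
    o=robot.get_obs();print(round(t,3),o["time_s"],o["contact_force"].round(1),o["torque"].round(2),o["gripper_width"])
robot.dwell(.5)
snap("scene","s3",(100,60,420,260),2.5);snap("top","t3",(325,150,545,290),3.6)
```

```text
0.323 9.9167 [ 3.9  3.5 -3.2] [ 0.31 -0.7  -0.21] 0.010083810770732417
0.358 10.525 [ 5.   3.8 -2. ] [ 0.25 -0.67 -0.2 ] 0.009809362417159096
0.394 11.1333 [ 5.4  3.1 -1.9] [ 0.22 -0.67 -0.18] 0.010155084387654143
0.43 11.7417 [ 4.3  3.5 -1.9] [ 0.27 -0.59 -0.27] 0.00976245034838087
```

View pics/s3.png

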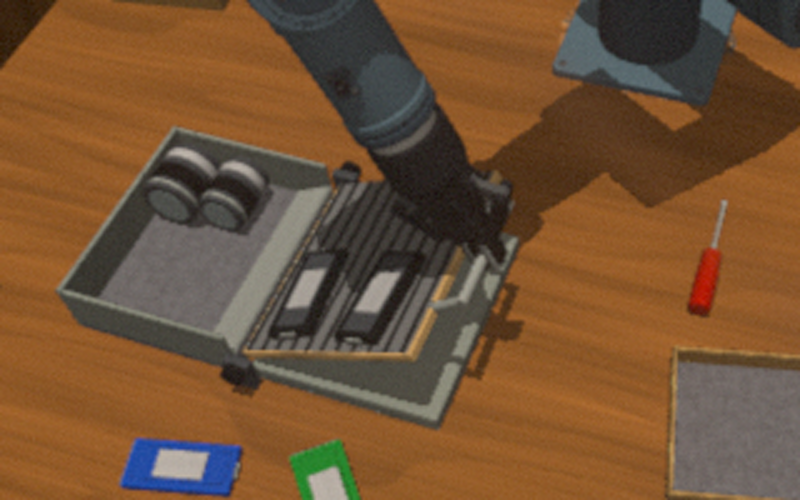

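View pics/t3.png

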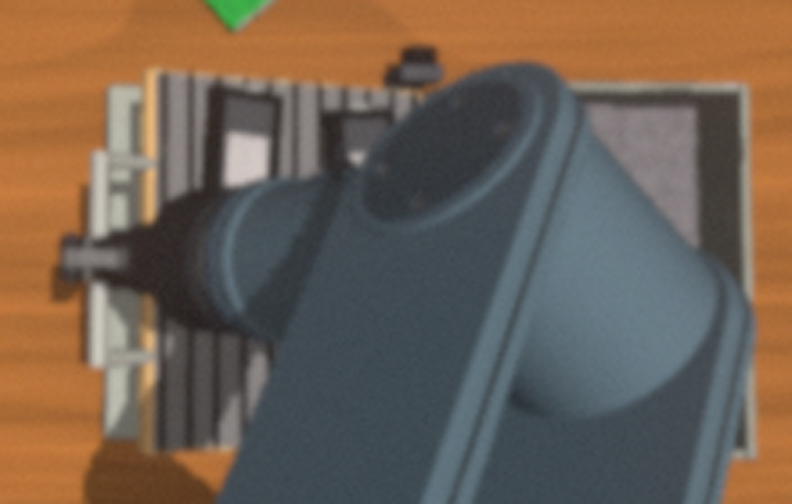

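```bash
cat >> h.py <<'E'
def bpt(y,x,z,t): # board frame point rel. hinge mid (x along hinge,y up slope,z normal)
    return G+ZY.apply(R.from_euler('x',t).apply([x,y,z]))
E
python3 - <<'E'
from h import *
robot.command_gripper(.032)
o=robot.get_obs();print(o["time_s"],o["gripper_width"],o["contact_force"].round(1))
q=tool(YAW,.43,1)
robot.move_straight(o["position"]+q.apply([-.11,0,0]),None,.15)
robot.movep(bpt(.11,.04,.009+.14,.43),quat(q))
o=robot.get_obs();print(o["time_s"],o["position"],o["contact_force"].round(1))
import pickle
p,im,d=snap("wrist","w4");pickle.dump(p,open("pics/w4.pkl","wb")); snap("scene","s4",(100,60,420,260),2.5)
E
```

```text
12.6833 0.03205530876311502 [-0.9  0.1  0.5]
14.25 [ 0.54175111 -0.23650398  0.21520436] [-1.5  1.1  1. ]
```

View pics/w4.png

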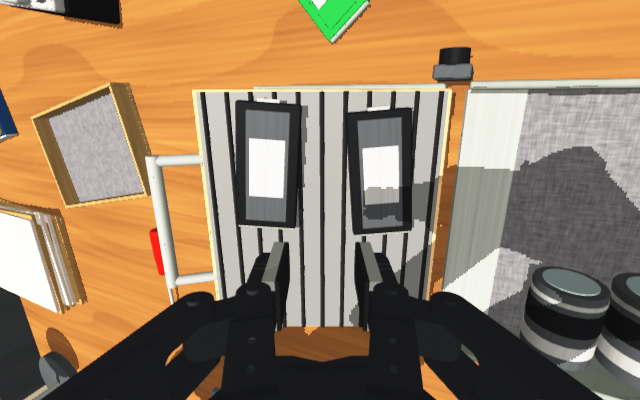

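View pics/s4.png

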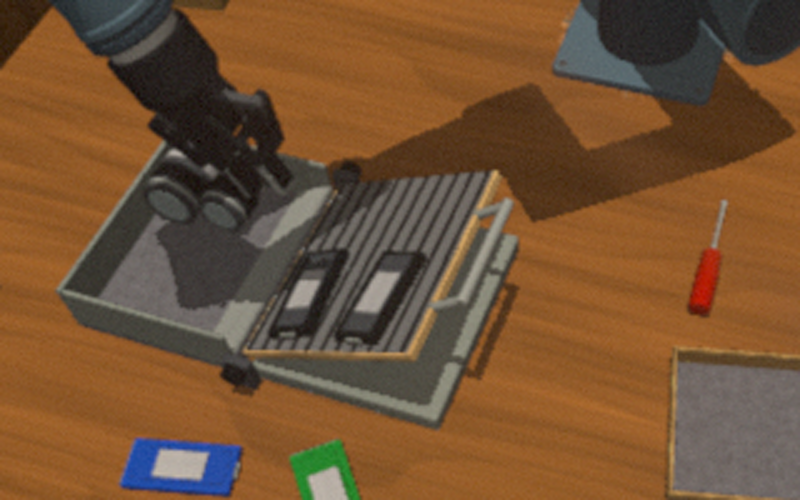

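```bash
cat >> h.py <<'E'
def analyse(p,im,d,roi=(195,90,455,240)):
    C=cloud(p,d); x0,y0,x1,y1=roi
    sub=np.zeros((400,640),bool); sub[y0:y1,x0:x1]=True
    B=(ZY*R.from_euler('x',.43))
    L=B.inv().apply((C-G).reshape(-1,3)).reshape(400,640,3)  # board frame assuming .43
    ok=sub&(np.abs(L[...,2]-.009)<.004)&(d>0)&(L[...,1]>.01)&(L[...,1]<.21)
    P=L[ok]; A=np.c_[P[:,0],P[:,1],np.ones(len(P))]; c=np.linalg.lstsq(A,P[:,2],rcond=None)[0]
    print("board plane in nominal frame",c, len(P), "est tilt", .43+np.arctan(c[1]))
    hgt=L[...,2]-(L[...,0]*c[0]+L[...,1]*c[1]+c[2])
    m=(sub&(hgt>.0055)&(hgt<.02)&(d>0)).astype(np.uint8)
    m=cv2.morphologyEx(m,cv2.MORPH_OPEN,np.ones((7,7)))
    out=[]
    for k in cv2.findContours(m,0,1)[0]:
        if cv2.contourArea(k)<1500: continue
        mm=np.zeros_like(m);cv2.drawContours(mm,[k],-1,1,-1); h=np.median(hgt[mm>0])
        n=B.apply([-c[0],-c[1],1]); n/=np.linalg.norm(n); c0=B.apply([0,0.11,c[2]+.11*c[1]+h])+G
        W=np.array([onplane(p,u,v,c0,n) for u,v in k[:,0]])
        Q=B.inv().apply(W-G); r=cv2.minAreaRect((Q[:,:2]*1000).astype(np.float32))
        ang=r[2] if r[1][0]>r[1][1] else r[2]+90
        ang=(ang+90)%180-90
        print("door board-frame centre",np.round(r[0],1),"size",np.round(r[1],1),"ang",round(ang,2),"height",round(float(h),4),"pix",k[:,0].mean(0))
        out.append((r[0][0]/1000,r[0][1]/1000,c[2]+c[1]*r[0][1]/1000+c[0]*r[0][0]/1000,np.radians(ang),cv2.boundingRect(k)))
    return out,c
E
python3 - <<'E'
from h import *
import pickle; p=pickle.load(open("pics/w4.pkl","rb")); D=np.load("pics/w4.npz")
print(analyse(p,D["im"],D["d"]))
C=cloud(p,D["d"])
B=(ZY*R.from_euler('x',.43))
for u,v in [(153,160),(157,200),(166,280),(160,230)]: print(B.inv().apply(C[v-3:v+4,u-3:u+4].reshape(-1,3)-G).max(0).round(4))
print("tray floor",np.median(C[100:180,70:110].reshape(-1,3),0))
E
```

```text
board plane in nominal frame [-0.00249649 -0.00161829  0.00843062] 17742 est tilt 0.428381708586716
door board-frame centre [50.6 60.4] size [113.1  53.6] ang 4.63 height 0.0124 pix [381.44691358 168.20246914]
door board-frame centre [ 56.8 157.6] size [ 53.8 113. ] ang -4.13 height 0.0124 pix [265.97236181 161.10552764]
([(0.050587474822998045, 0.060423133850097656, np.float64(0.008206550473954336), np.float64(0.08086239241591656), (346, 107, 66, 130)), (0.05682986831665039, 0.15759161376953126, np.float64(0.008033719376713327), np.float64(-0.07206274225256311), (235, 99, 66, 131))], array([-0.00249649, -0.00161829,  0.00843062]))
[0.0661 0.2583 0.0202]
[0.1176 0.2616 0.2914]
[-0.0507  0.4011  0.0202]
[0.0013 0.3783 0.02  ]
tray floor [0.561796   0.29490298 0.00758075]
```

Run:
```python
from h import *
import pickle
def tips():
    o=robot.get_obs(); p=robot.camera_params("wrist"); im,d=robot.camera("wrist"); C=cloud(p,d)
    T=rot(o["tcp_rot"]); L=T.inv().apply((C-o["position"]).reshape(-1,3))
    w=o["gripper_width"]/2; m=(np.abs(L[:,2])<w+.016)&(np.abs(L[:,2])>w-.002)&(np.abs(L[:,1])<.013)&(L[:,0]<.02)
    print(o["time_s"],"w",o["gripper_width"],"tip x",np.percentile(L[m,0],[50,95,99,100]).round(4),m.sum())
tips()
robot.command_gripper(.066); tips()
t=robot.camera_params("scene");p=pickle.load(open("pics/w4.pkl","rb"))
B=(ZY*R.from_euler('x',.43))
for a,b in [((381,170),(222,176.8)),((267,167),(250.4,177.2))]:
    x,e=tri(p,a,t,b); print(x.round(4),e.round(4),"board",B.inv().apply(x-G).round(4))
```

```text
14.35 w 0.03210292743147869 tip x [-0.0393 -0.0106 -0.0054 -0.0012] 6486
14.825 w 0.06607479603645042 tip x [-0.0457 -0.0156 -0.0104 -0.007 ] 9536
[ 0.5547 -0.228   0.0738] 0.0024 board [0.0523 0.0592 0.0155]
[ 0.5615 -0.1392  0.1169] 0.0008 board [0.0564 0.1581 0.0176]
```

```bash
cat >> h.py <<'E'
TY=np.radians(11.6); TC=np.array([.5423,.283,0])
def dtool(t,ang):
    M=(ZY*R.from_euler('x',t)*R.from_euler('z',ang)).as_matrix(); x=-M[:,2]; z=-M[:,1]
    return R.from_matrix(np.stack([x,np.cross(z,x),z],1))
def say(s=""):
    o=robot.get_obs(); print(s,round(o["time_s"],2),o["position"].round(4),"w",round(o["gripper_width"],4),"F",o["contact_force"].round(1)); return o
def bp43(x,y,z): return G+ZY.apply(R.from_euler('x',.43).apply([x,y,z]))
E
cat > pick.py <<'E'
from h import *
def pick(x,y,zsurf,ang,t):
    q=dtool(t,ang); n=-q.apply([1,0,0])
    c=bp43(x,y,.009)     # rib tops
    robot.movep(c+n*.07,quat(q)); f0=say("hover")["contact_force"]
    robot.move_straight(c+n*.012,None,.10); say("near")
    for h in (.007,.002,-.0025):
        robot.move_straight(c+n*h,None,.03); o=say(f"h{h}")
        df=np.dot(o["contact_force"]-f0,n)
        if df>3: print("contact!",df); robot.move_straight(c+n*(h+.002),None,.03); break
E
python3 - <<'E'
from pick import *
pick(.0568,.1576,0,-.0721,.4285)
snap("wrist","w5");snap("scene","s5",(160,100,320,220),5)
E
```

```text
hover 15.32 [ 0.561  -0.164   0.1721] w 0.066 F [-0.1 -0.2  0.3]
near 16.05 [ 0.5623 -0.1417  0.1203] w 0.066 F [ 0.3 -0.5  0.1]
h0.007 16.37 [ 0.5619 -0.139   0.1153] w 0.0661 F [-0.6  0.3 -0.3]
h0.002 16.68 [ 0.5619 -0.1366  0.1104] w 0.0661 F [ 0.2 -0.2 -1.1]
h-0.0025 16.98 [ 0.5619 -0.1348  0.1063] w 0.0658 F [0.5 0.3 0. ]
```

View pics/w5.png

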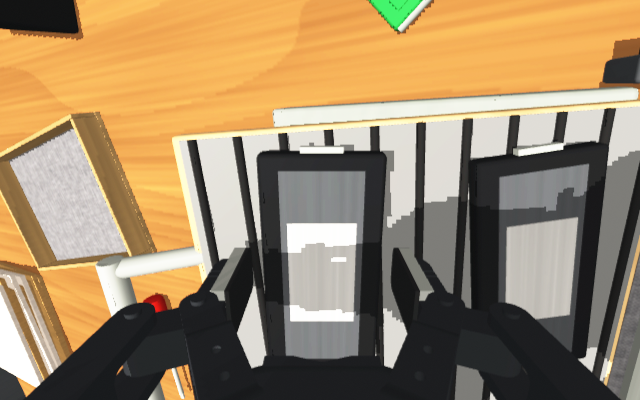

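View pics/s5.png

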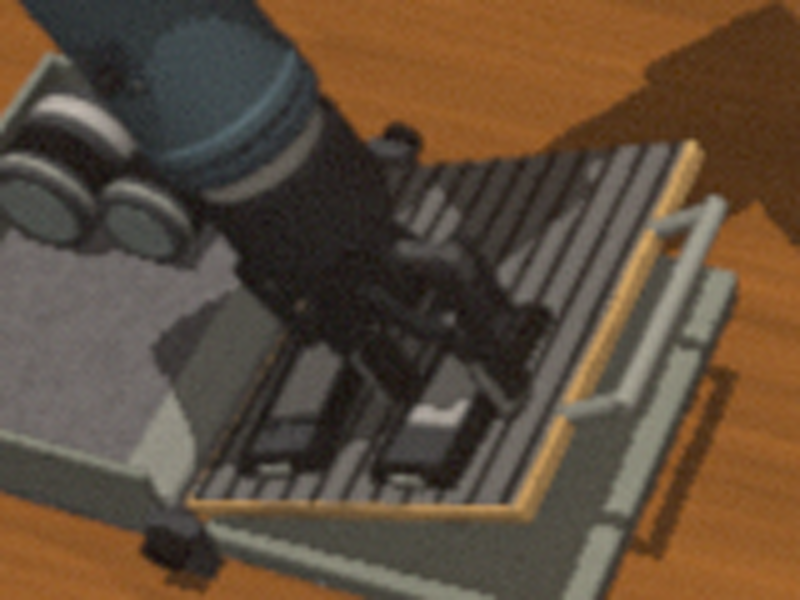

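Run:
```python
from h import *
robot.command_gripper(.040); o=say("grip")
n=-rot(o["tcp_rot"]).apply([1,0,0])
robot.move_straight(o["position"]+n*.02,None,.05); o=say("up20")
snap("wrist","w6")
```

```text
grip 17.34 [ 0.5622 -0.1352  0.1068] w 0.0522 F [-0.1 -0.8  2.1]
up20 17.9 [ 0.562  -0.1437  0.1252] w 0.052 F [-0.1  0.1 -0.7]
```

View pics/w6.png

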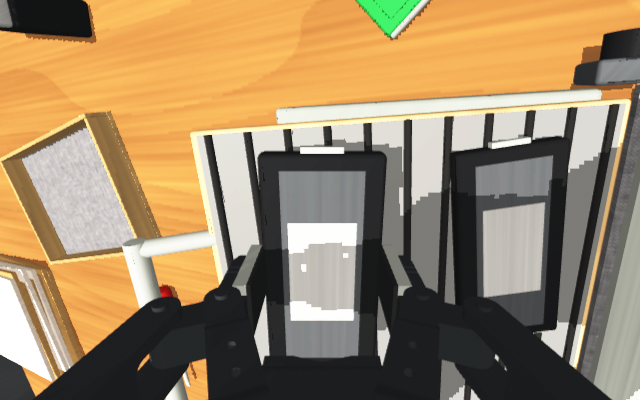

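```bash
cat > place.py <<'E'
from h import *
def hover(yt):
    o=robot.get_obs(); n=-rot(o["tcp_rot"]).apply([1,0,0])
    robot.move_straight(o["position"]+n*.08,None,.15); say("lifted")
    c=TC+R.from_euler('z',TY).apply([0,yt,0]); q=tool(TY,0,1)
    robot.movep([c[0],c[1],.12],quat(q)); say("tray hover"); return c
E
python3 - <<'E'
from place import *
hover(.057)
snap("wrist","w7");snap("scene","s7",(250,120,490,300),3.3);snap("top","t7",(150,150,310,270),5)
E
```

```text
lifted 18.63 [ 0.5604 -0.1762  0.1969] w 0.0522 F [ 0.6  0.7 -0.7]
tray hover 20.55 [0.5316 0.3378 0.12  ] w 0.052 F [ 0.3 -0.  -0.2]
```

View pics/w7.png

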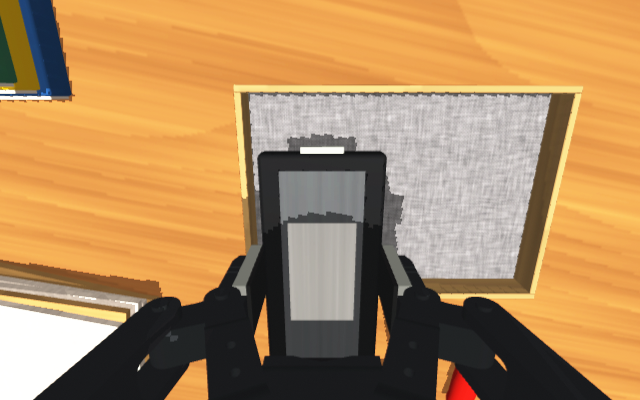

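View pics/s7.png

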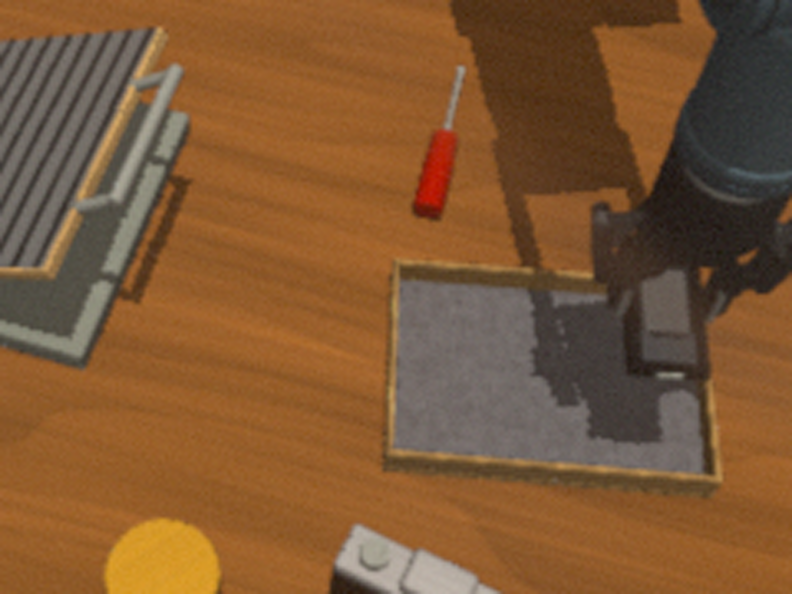

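Run:
```python
from h import *
p=robot.camera_params("wrist")
for u,v in [(235,87),(581,87),(533,297)]:
    w=onz(p,u,v,.03); print(w.round(4),R.from_euler('z',-TY).apply(w-TC).round(4))
D=np.load("pics/w7.npz"); C=cloud(p,D["d"]); print("floor z",np.median(C[120:260,430:510,2]), "door top z",np.median(C[180:300,300:340,2]), "door bottom est", np.median(C[180:300,300:340,2])-.01)
```

```text
[0.6002 0.4119 0.03  ] [0.0826 0.1146 0.03  ]
[0.6473 0.1791 0.03  ] [ 0.0819 -0.1228  0.03  ]
[0.4828 0.1455 0.03  ] [-0.086  -0.1227  0.03  ]
floor z 0.007264226895484255 door top z 0.13384445464985234 door bottom est 0.12384445464985235
```

```bash
cat >> place.py <<'E'
TC2=TC+R.from_euler('z',TY).apply([-.0015,-.003,0])
def lower(yt):
    c=TC2+R.from_euler('z',TY).apply([0,yt,0])
    robot.move_straight([c[0],c[1],.03],None,.1); f0=say()["contact_force"][2]
    z=.010; robot.move_straight([c[0],c[1],z],None,.04); say()
    while z>.0025:
        z-=.0015; robot.move_straight([c[0],c[1],z],None,.03); o=say()
        if o["contact_force"][2]-f0>2.5: break
    robot.command_gripper(.066); say("released"); robot.dwell(.1)
    o=robot.get_obs()
    robot.move_straight([o["position"][0],o["position"][1],.12],None,.12); say()
E
python3 - <<'E'
from place import *
lower(.057)
snap("wrist","w8")
E
```

```text
21.75 [0.5306 0.3359 0.0307] w 0.0518 F [ 0.4 -0.2 -0.2]
 22.4 [0.5299 0.3356 0.0098] w 0.0521 F [-0.1  0.3 -1.3]
 22.65 [0.53   0.3356 0.0086] w 0.0521 F [-0.1 -0.6  0.1]
 22.9 [0.5299 0.3356 0.0069] w 0.052 F [-0.1  0.2 -0.1]
 23.15 [0.5299 0.3356 0.0054] w 0.0522 F [ 0.5  0.2 -0.3]
 23.4 [0.5299 0.3355 0.0038] w 0.0523 F [-0.5 -0.1 -0.3]
 23.65 [0.5301 0.3357 0.0035] w 0.0524 F [-1.1 -1.4  6.6]
released 23.94 [0.53   0.3356 0.0024] w 0.0658 F [-0.7 -0.1  0.2]
 25.18 [0.5293 0.3353 0.1191] w 0.0663 F [-0.3  0.6  0.4]
```

View pics/w8.png

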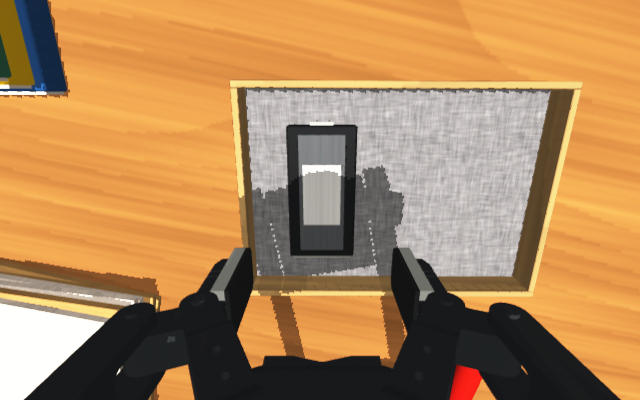

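Run:
```python
from pick import *
o=robot.get_obs()
robot.move_straight([o["position"][0],o["position"][1]-.03,.24],None,.25)
q=tool(YAW,.43,1)
robot.movep(bpt(.09,.04,.009+.14,.43),quat(q)); robot.dwell(.2); say()
import pickle
p,im,d=snap("wrist","w9");pickle.dump(p,open("pics/w9.pkl","wb"))
```

```text
28.12 [ 0.5419 -0.2542  0.2082] w 0.0666 F [0.6 0.7 1. ]
```

View pics/w9.png

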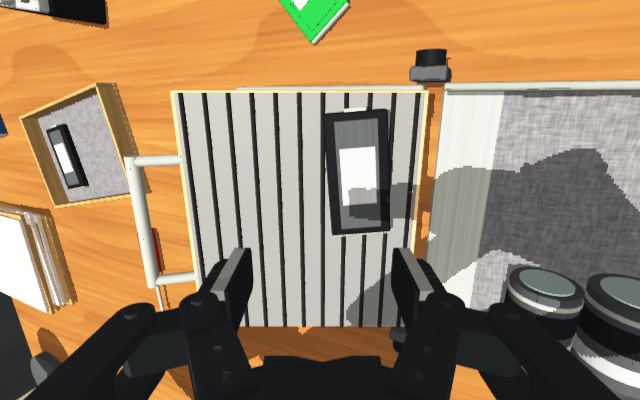

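Run:
```python
from h import *
import pickle; p=pickle.load(open("pics/w9.pkl","rb")); D=np.load("pics/w9.npz")
analyse(p,D["im"],D["d"])
```

```text
board plane in nominal frame [-0.00199252 -0.00402862  0.00839714] 24567 est tilt 0.42597140426426255
door board-frame centre [50.6 60. ] size [113.1  53.5] ang 4.74 height 0.0124 pix [359.15538847 171.        ]
```

Run:
```python
from pick import *
pick(.0506,.0602,0,.0817,.427)
snap("wrist","w10");snap("scene","s10",(120,80,320,230),4)
```

```text
hover 28.57 [ 0.5519 -0.2525  0.1318] w 0.0658 F [ 0.4  0.3 -0.4]
near 29.31 [ 0.5534 -0.2298  0.08  ] w 0.0658 F [-0.1 -0.3  0.2]
h0.007 29.62 [ 0.553  -0.2273  0.0747] w 0.0658 F [-0.5  0.1 -0.2]
h0.002 29.94 [ 0.5529 -0.2249  0.0698] w 0.0666 F [ 0.2 -0.1  0.2]
h-0.0025 30.24 [ 0.553  -0.223   0.0657] w 0.0662 F [-0.6  0.7  0.5]
```

View pics/w10.png

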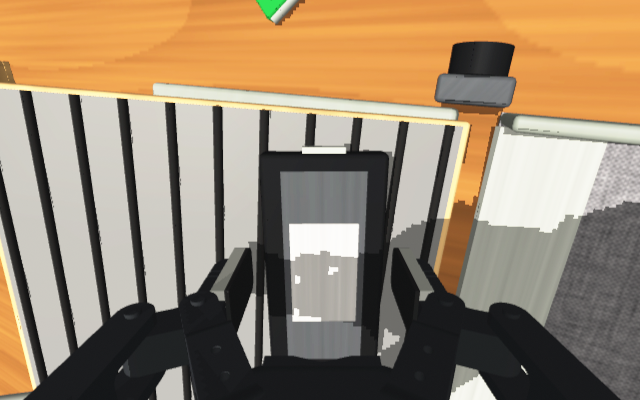

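View pics/s10.png

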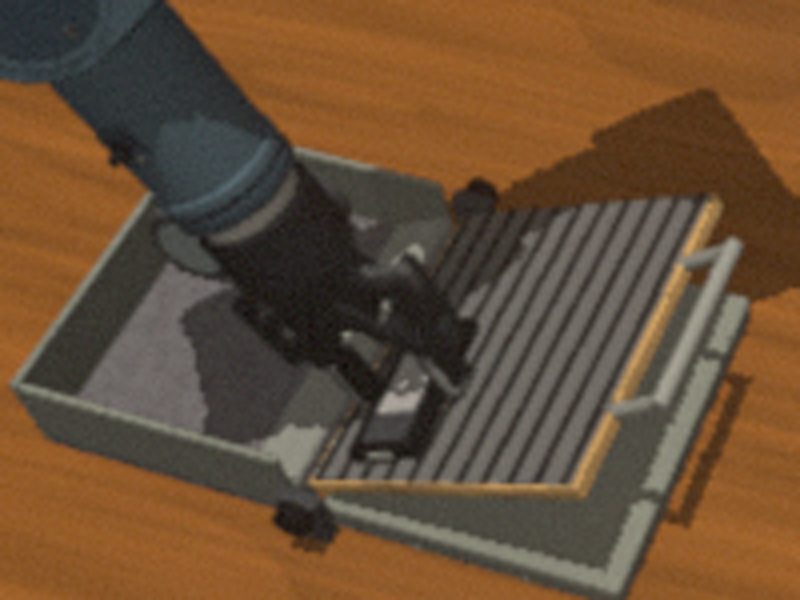

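Run:
```python
from place import *
robot.command_gripper(.040); o=say("grip")
n=-rot(o["tcp_rot"]).apply([1,0,0])
robot.move_straight(o["position"]+n*.03,None,.06); o=say("up30")
assert o["gripper_width"]>.048
robot.move_straight(o["position"]+n*.05,None,.12)
o=robot.get_obs(); robot.move_straight(o["position"]+np.array([0,0,.09]),None,.15); say("high")
c=TC2+R.from_euler('z',TY).apply([0,-.057,0]); q=tool(TY,0,1)
robot.movep([c[0],c[1],.22],quat(q)); robot.move_straight([c[0],c[1],.12],None,.15);say("tray hover")
snap("wrist","w11")
```

```text
grip 30.61 [ 0.5534 -0.2237  0.0664] w 0.0521 F [-0.  -1.3  3.5]
up30 31.27 [ 0.5529 -0.2361  0.0938] w 0.0515 F [-0.7  0.2 -0.3]
high 32.58 [ 0.5515 -0.2561  0.2277] w 0.0518 F [ 0.  -0.5 -1.5]
tray hover 35.17 [0.5537 0.2237 0.1208] w 0.0522 F [-0.1  0.2  0. ]
```

View pics/w11.png

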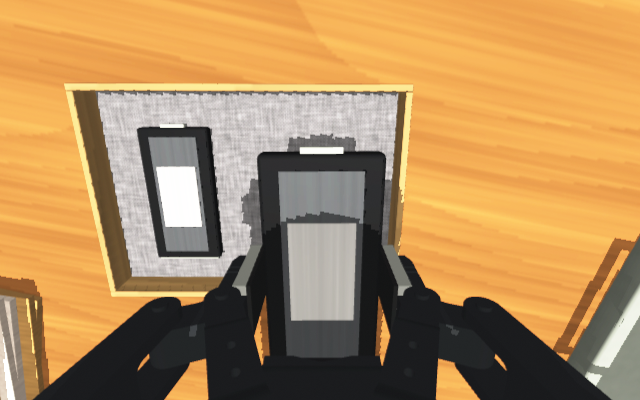

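Run:
```python
from place import *
lower(-.057)
snap("wrist","w12")
o=robot.get_obs(); robot.move_straight([.40,.15,.28],None,.25); say()
snap("scene","s12"); 
robot.dwell(.3)
p,im,d=snap("top","t12")
```

```text
36.27 [0.5535 0.2241 0.0307] w 0.052 F [ 0.7 -0.6 -0.3]
 36.92 [0.5528 0.2239 0.0098] w 0.0524 F [ 0.2 -0.4 -0.9]
 37.17 [0.553  0.2239 0.0086] w 0.0521 F [-0.2  0.  -1. ]
 37.42 [0.5528 0.2239 0.0069] w 0.0526 F [-0.   0.2 -0.4]
 37.67 [0.5528 0.2239 0.0054] w 0.0524 F [ 0.4  1.2 -1.1]
 37.92 [0.5528 0.2239 0.0039] w 0.0521 F [-0.9  0.2 -1.1]
 38.17 [0.553  0.224  0.0035] w 0.0519 F [-2.8 -0.4  8.4]
released 38.47 [0.553  0.2239 0.0024] w 0.0661 F [-0.2  0.3  0.6]
 39.7 [0.5522 0.2238 0.1191] w 0.0659 F [-0.2  0.3 -0.4]
 40.83 [0.4001 0.1501 0.2791] w 0.0656 F [-0.3  0.  -0. ]
```

View pics/w12.png

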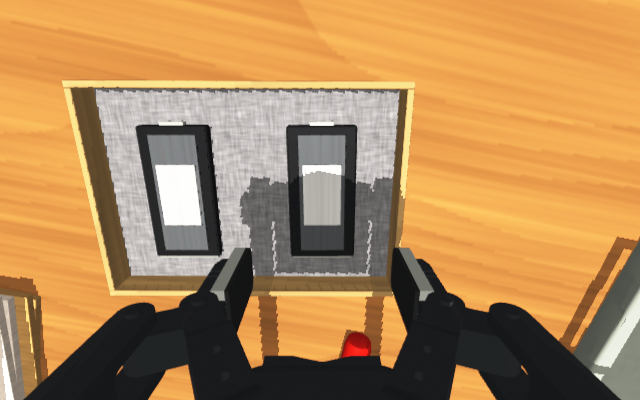

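View pics/s12.png

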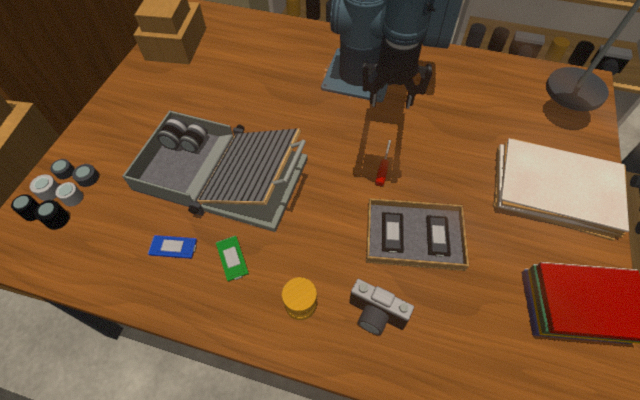

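View pics/t12.png

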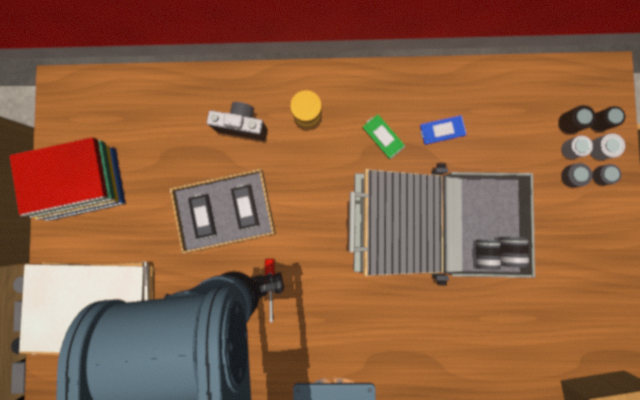

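Run:
```python
from h import *
p=robot.camera_params("top"); D=np.load("pics/t12.npz"); C=cloud(p,D["d"])
P=C[180:265,375:435].reshape(-1,3); P=P[P[:,2]>.03]; A=np.c_[P[:,:2],np.ones(len(P))]; c=np.linalg.lstsq(A,P[:,2],rcond=None)[0]
print("tilt",np.arctan(np.hypot(*c[:2])),"door z",C[212,202],C[206,245],"barrel top",C[252,487],C[252,515]); say()
robot.sign_off()
```

```text
tilt 0.5672582741072958 door z [0.5399359  0.33207926 0.01798633] [0.55380978 0.22105432 0.01547308] barrel top [ 0.43150165 -0.37306357  0.05994115] [ 0.4316418  -0.43341002  0.0718437 ]
 41.23 [0.4001 0.1501 0.2795] w 0.0661 F [-0.1  0.5  0.1]
the job is handed in; nothing more can be done
```

I handed the job in at about 41 s. I gripped the handle bar and swung the board along its arc to about 0.43 rad. Both barrels rolled into the bin and both backs stayed on the slope. I then let go and lifted the backs off one at a time, upper then lower. I lowered each into the tray until it touched the floor (about 7–8 N) before opening the gripper.

**Last checks:**
- **Backs:** both lie flat in the tray. Depth puts their upper faces at about 15–18 mm, so their centres are about 10–13 mm high.
- **Barrels:** both are in the bin, with tops at 60 and 72 mm. Neither was touched by the gripper, as far as the pictures show.
- **Bystanders:** the brass lens, camera and screwdriver look unmoved in the pictures.
- **Robot:** the arm was clear of everything, with near-zero force.

**A check that disagreed:** a quick plane fit of the board from the top camera's depth, made in the same script as the hand-in, gave 0.57 rad. The closer wrist-camera fits gave 0.428 rad after the board was released and 0.426 rad just before the second pick. I trust the wrist values, because 0.43 rad was the commanded angle and the grasps fitted it. The top fit was crude and I did not track down the cause. Both values are above the 0.33 rad limit.

**Smaller mismatch:** the tray centre from the wrist view differed by about 2–4 mm from the top view, so I placed the backs using a corrected centre.

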